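Nail polishes into the tray in reverse order

TASK

Set up for the other hand, which is painted in the opposite order: move all four nail polish bottles from the pink row into the black tray, one to a pocket, in the reverse order, so that the bottle at the left end of the pink row ends at the right end of the tray, its neighbour comes next, and so on. Set each bottle down gently and upright on the pocket's floor, and tip none over.

Things in the scene. Friction and masses are not known exactly. Their poses are not given: they have to be found in the camera images.
- row_base: Base strip of the pink row (the starting rack): pink, fixed, 66 x 214 x 6 mm. Origin: centre of its underside, on the counter; x across the row, y along it. On it stand four pink pots side by side, centred at y = -75, -25, 25, 75 mm; which pot is where differs from start to start.
- tray: Empty black tray with grey pocket floors, fixed, foot 62 x 216 mm. Origin: centre of its underside, on the counter; y along it. Four open pockets centred at x = 0, y = -75, -25, 25, 75 mm, each 46 x 46 mm inside between 4 mm walls; floor 10 mm, wall tops 24 mm above the counter. Row and tray stand left and right (either way round), along world y, each turned up to 0.3 rad.
- polish_red: Red nail polish bottle, loose, closed, about 60 g: round red glass body 28 mm in diameter, straight up to 34 mm, sloping in to 42 mm; on it a darker red cap 15 mm in diameter from 42 to 80 mm above the underside, to grip. Origin: centre of its underside; z up its axis. At the start it stands upright in the red-tabbed pot.
- polish_yellow: Yellow nail polish bottle, loose, closed, about 60 g: round yellow glass body 28 mm in diameter, straight up to 34 mm, sloping in to 42 mm; on it a darker yellow cap 15 mm in diameter from 42 to 80 mm above the underside, to grip. Origin: centre of its underside; z up its axis. At the start it stands upright in the yellow-tabbed pot.
- polish_green: Green nail polish bottle, loose, closed, about 60 g: round green glass body 28 mm in diameter, straight up to 34 mm, sloping in to 42 mm; on it a darker green cap 15 mm in diameter from 42 to 80 mm above the underside, to grip. Origin: centre of its underside; z up its axis. At the start it stands upright in the green-tabbed pot.
- polish_blue: Blue nail polish bottle, loose, closed, about 60 g: round blue glass body 28 mm in diameter, straight up to 34 mm, sloping in to 42 mm; on it a darker blue cap 15 mm in diameter from 42 to 80 mm above the underside, to grip. Origin: centre of its underside; z up its axis. At the start it stands upright in the blue-tabbed pot.
- pot_red: Pink open square pot of the pink row with a red tab sticking out on its -x side (tab 36 mm wide, 11 mm high above the pot's underside), fixed on the base strip: 53 x 50 mm outside, 3 mm walls, 12 mm high, inner floor 3 mm above its underside. Origin: centre of its underside, 6 mm above the counter; same axes as the base strip. The tab shows which bottle started here.
- pot_yellow: Pink open square pot of the pink row with a yellow tab sticking out on its -x side (tab 36 mm wide, 11 mm high above the pot's underside), fixed on the base strip: 53 x 50 mm outside, 3 mm walls, 12 mm high, inner floor 3 mm above its underside. Origin: centre of its underside, 6 mm above the counter; same axes as the base strip. The tab shows which bottle started here.
- pot_green: Pink open square pot of the pink row with a green tab sticking out on its -x side (tab 36 mm wide, 11 mm high above the pot's underside), fixed on the base strip: 53 x 50 mm outside, 3 mm walls, 12 mm high, inner floor 3 mm above its underside. Origin: centre of its underside, 6 mm above the counter; same axes as the base strip. The tab shows which bottle started here.
- pot_blue: Pink open square pot of the pink row with a blue tab sticking out on its -x side (tab 36 mm wide, 11 mm high above the pot's underside), fixed on the base strip: 53 x 50 mm outside, 3 mm walls, 12 mm high, inner floor 3 mm above its underside. Origin: centre of its underside, 6 mm above the counter; same axes as the base strip. The tab shows which bottle started here.
Not all that is in view belongs to the job. There is more than one size of the polish_blue; the job needs the middle-sized.

How it is judged (in metres and radians):
At the end, for the whole second after the job is handed in: Each bottle stands upright (0.12 rad) and still on a tray pocket floor (underside 6 to 14 mm above the counter), within 12 mm of the pocket centre along each tray axis, in the pocket that reverses its pot's place in the row (row y = -75 to tray +75 mm, -25 to +25, +25 to -25, +75 to -75) (x of polish_red in the frame of tray between -0.012 and 0.012 m and z of polish_red in the frame of tray between 0.006 and 0.014 m and angle between each of polish_red, polish_yellow, polish_green, polish_blue's own z axis and vertical below 0.12 rad and linear speed of each of polish_red, polish_yellow, polish_green, polish_blue below 0.02 m/s and angular speed of each of polish_red, polish_yellow, polish_green, polish_blue below 0.3 rad/s and ((y of pot_red in the frame of row_base between -0.085 and -0.065 m and y of polish_red in the frame of tray between 0.063 and 0.087 m) or (y of pot_red in the frame of row_base between -0.035 and -0.015 m and y of polish_red in the frame of tray between 0.013 and 0.037 m) or (y of pot_red in the frame of row_base between 0.015 and 0.035 m and y of polish_red in the frame of tray between -0.037 and -0.013 m) or (y of pot_red in the frame of row_base between 0.065 and 0.085 m and y of polish_red in the frame of tray between -0.087 and -0.063 m)) and x of polish_yellow in the frame of tray between -0.012 and 0.012 m and z of polish_yellow in the frame of tray between 0.006 and 0.014 m and ((y of pot_yellow in the frame of row_base between -0.085 and -0.065 m and y of polish_yellow in the frame of tray between 0.063 and 0.087 m) or (y of pot_yellow in the frame of row_base between -0.035 and -0.015 m and y of polish_yellow in the frame of tray between 0.013 and 0.037 m) or (y of pot_yellow in the frame of row_base between 0.015 and 0.035 m and y of polish_yellow in the frame of tray between -0.037 and -0.013 m) or (y of pot_yellow in the frame of row_base between 0.065 and 0.085 m and y of polish_yellow in the frame of tray between -0.087 and -0.063 m)) and x of polish_green in the frame of tray between -0.012 and 0.012 m and z of polish_green in the frame of tray between 0.006 and 0.014 m and ((y of pot_green in the frame of row_base between -0.085 and -0.065 m and y of polish_green in the frame of tray between 0.063 and 0.087 m) or (y of pot_green in the frame of row_base between -0.035 and -0.015 m and y of polish_green in the frame of tray between 0.013 and 0.037 m) or (y of pot_green in the frame of row_base between 0.015 and 0.035 m and y of polish_green in the frame of tray between -0.037 and -0.013 m) or (y of pot_green in the frame of row_base between 0.065 and 0.085 m and y of polish_green in the frame of tray between -0.087 and -0.063 m)) and x of polish_blue in the frame of tray between -0.012 and 0.012 m and z of polish_blue in the frame of tray between 0.006 and 0.014 m and ((y of pot_blue in the frame of row_base between -0.085 and -0.065 m and y of polish_blue in the frame of tray between 0.063 and 0.087 m) or (y of pot_blue in the frame of row_base between -0.035 and -0.015 m and y of polish_blue in the frame of tray between 0.013 and 0.037 m) or (y of pot_blue in the frame of row_base between 0.015 and 0.035 m and y of polish_blue in the frame of tray between -0.037 and -0.013 m) or (y of pot_blue in the frame of row_base between 0.065 and 0.085 m and y of polish_blue in the frame of tray between -0.087 and -0.063 m))); the robot touches nothing.
It fails at once if a polish bottle is tipped over (angle between any of polish_red, polish_yellow, polish_green, polish_blue's own z axis and vertical above 1 rad).
It fails at once if a bottle is slammed into the tray (over 40 N) (contact force between any of polish_red, polish_yellow, polish_green, polish_blue and tray above 40 N).
It also fails if it takes over 112 s, if anything falls off the work surface, if the arm or the gripper's body presses on something with over 40 N, if the wrist force passes 120 N, or if a joint passes its speed limit or range.

ROBOT

A 7-joint arm with a two-finger parallel gripper is mounted at the origin on the work surface. World frame = base frame: x ahead of the robot, y to its left, z up, the work surface at z = 0. Lengths are in mm, angles in degrees, forces in N, time in s.
With the tool pointing down it reaches from about 425 to 925 mm from the base axis. Payload 6.8 kg.
Tool frame: the origin (TCP) lies between the finger pads; the fingertips stand 8 mm ahead of it and the grasp point (between the pads) lies 11 mm behind it; z points along the fingers, y is the line along which they close (so a half turn about z gives the same grasp; the last joint's range is limited). The gripper opens to 88 mm and grips with 3 to 60 N. Pads are 20 mm wide; open, the fingers measure 115 mm over their backs; the gripper's body (75 mm by 178 mm) begins 61 mm behind the grasp point.
Start: joints at [69.15, 27.33, 1.283, 89.118, -0.659, 63.558, -4.761], TCP at [170.796, -653.051, 230.664] pointing down, gripper open.
Joint ranges: [-169.35, 169.35], [-19.33, 120.38], [-80.79, 83.38], [13.8, 139.57], [-78.32, 258.32], [9.67, 109.79], [-169.56, 169.56]. Speed limits (degrees/s): [136.94, 136.94, 180, 180, 180, 180, 180].

INTERFACE

Orientations are given as a 3x3 rotation matrix whose columns are the frame's x, y, z axes.
In Python, from plant import robot gives the robot as it stands.
- The arm moves only by the shell command python3 -m inch 'ROWS' [FORCE]. ROWS is JSON, one flat list of numbers, 7 for each row, row after row: the closure, from 0 (fully open) to 1 (shut), then the shift along the world's x, y, z in m, then the turn, a rotation vector about the world's x, y, z in degrees. In form: [fingers, tx, ty, tz, rx, ry, rz, fingers, tx, ty, tz, rx, ry, rz, ...]. A call has 1 to 8 rows; each row is the pose to reach, as a shift and turn from the pose commanded when the call began; what a row does not reach only later rows make up. A row lasts 1/8 s, in which the tool goes at most 62.5 mm and 10.7 degrees, less where a joint would pass 70% of its speed; a pose out of reach is approached as far as the arm can. A call with a gripper value outside its range is refused whole. The fingers move at their own pace and stop on an object; FORCE is the grip in N (left out, the last holds). Time passes only in rows, so rows that repeat a pose let the fingers close. It gives the time, the measured TCP pose, the force, the opening and the grip force at its end, in the units of the state.
- robot.get_state(): the state, without advancing time (a new reading comes with each control period).
- robot.grab_frame(name): name is "scene" or "top" or "wrist"; returns (picture, depth): 400x640x3 uint8, red, green, blue; 400x640 float32, mm along the optical axis (not along the pixel's ray), 0 where there is no reading.
- robot.get_calibration(name): a dict with "intrinsics" (3x3 intrinsics, pixels), "camera_from_world" (4x4, takes a point from world to camera coordinates). Camera axes: x right, y up, looking along -z (the intrinsics and any distortion apply to the point x, -y, -z); pixel columns grow to the right and rows downward; lengths in mm; the calibration is good to about 2 mm. A picture is of the moment at which its call begins: read the wrist's pose just before it. get_calibration takes no time and is no camera call; for the wrist camera it gives the pose at the moment of the call.
- robot.close_job(): hands the job in; it is judged then, once.
The state is a dict: "time": time; "joints": joint angles; "qvel": joint speeds; "effort": joint torques, N m; "ee_pos": TCP position; "ee_rot": TCP orientation; "ft_force": force on the tool from outside, world axes, zero at the start; "torque": the same for the moment, N m; "opening": finger opening in mm; "grip_force": force on a finger pad.
Only numpy, scipy, OpenCV 4.12 (cv2) and the standard library are available. Lean on these libraries where they do the work, as an engineer would, in place of code of your own. Each camera call takes 0.05 s, during which the arm holds its last target. There are 200 camera calls.

## Working session

There is one attempt and no reset: what is moved stays moved. The work goes in short steps, Python scripts to look and compute and a shell command to move; the robot and the scene stay as the last step left them, time stands still between calls to the robot, and variables do not carry over. Pictures are saved under pics/ and viewed, at most 14 in all, crops included, and the job is handed in when it is done.

```bash
ls; mkdir -p pics; python3 - <<'E'
from plant import robot
import cv2
for n in("top","scene"):
    p,d=robot.grab_frame(n); cv2.imwrite(f"pics/{n}0.png",p[:,:,::-1])
    import numpy as np; np.save(f"pics/{n}0d.npy",d)
    print(robot.get_calibration(n))
s=robot.get_state();print(s['time'],s['ee_pos'],s['ee_rot'],s['opening'])
E
```

```text
pics
{'intrinsics': array([[390.89490749,   0.        , 318.77907521],
       [  0.        , 390.89490749, 194.39095993],
       [  0.        ,   0.        ,   1.        ]]), 'camera_from_world': array([[-1.85479893e-02, -9.99770575e-01,  1.07130678e-02,
        -4.65996361e+01],
       [ 9.90147764e-01, -1.68799497e-02,  1.39005296e-01,
        -5.62133991e+02],
       [-1.38792569e-01,  1.31857889e-02,  9.90233688e-01,
        -9.88851292e+02],
       [ 0.00000000e+00,  0.00000000e+00,  0.00000000e+00,
         1.00000000e+00]])}
{'intrinsics': array([[519.15448232,   0.        , 313.57080859],
       [  0.        , 519.15448232, 192.29978723],
       [  0.        ,   0.        ,   1.        ]]), 'camera_from_world': array([[-1.91445808e-01,  9.81444943e-01,  1.06923175e-02,
         1.42429487e+02],
       [-5.51014407e-01, -1.16486142e-01,  8.26325663e-01,
         2.80781076e+02],
       [ 8.12238651e-01,  1.52304963e-01,  5.63091087e-01,
        -1.51799892e+03],
       [ 0.00000000e+00,  0.00000000e+00,  0.00000000e+00,
         1.00000000e+00]])}
0.1 [ 170.62885697 -652.55890048  229.80202   ] [[ 9.67456046e-01  2.53038558e-01 -5.35809941e-04]
 [ 2.53039082e-01 -9.67454952e-01  1.46264574e-03]
 [-1.48266211e-04 -1.55062632e-03 -9.99998787e-01]] 87.83310997751923
```

View pics/top0.png

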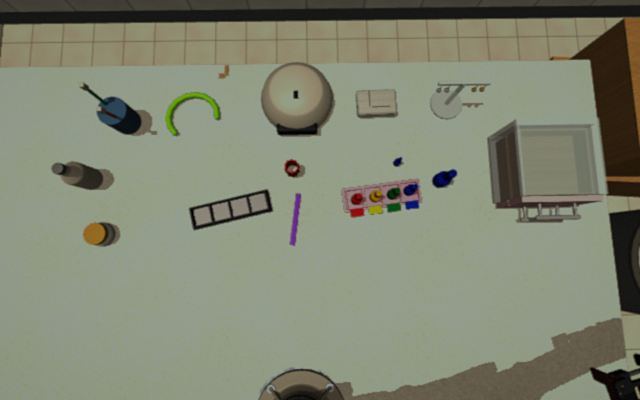

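View pics/scene0.png

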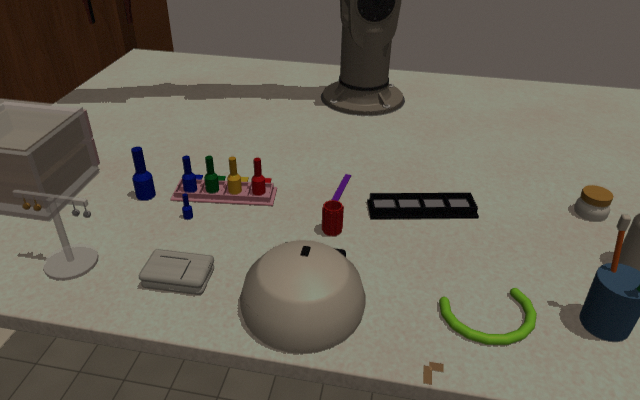

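Blue candidates in the top picture are small at (397,161), in the row at (412,188) and large at (444,178). The one in the blue-tabbed pot should be the middle-sized. I'll confirm that in a crop.

```bash
python3 - <<'E'
import cv2,numpy as np
a=cv2.imread("pics/top0.png");
c1=cv2.resize(a[140:230,335:465],None,fx=6,fy=6,interpolation=cv2.INTER_CUBIC)
cv2.imwrite("pics/c1.png",c1)
c2=cv2.resize(a[180:240,180:280],None,fx=8,fy=8,interpolation=cv2.INTER_CUBIC)
cv2.imwrite("pics/c2.png",c2)
E
```

```text
(no output)
```

View pics/c1.png

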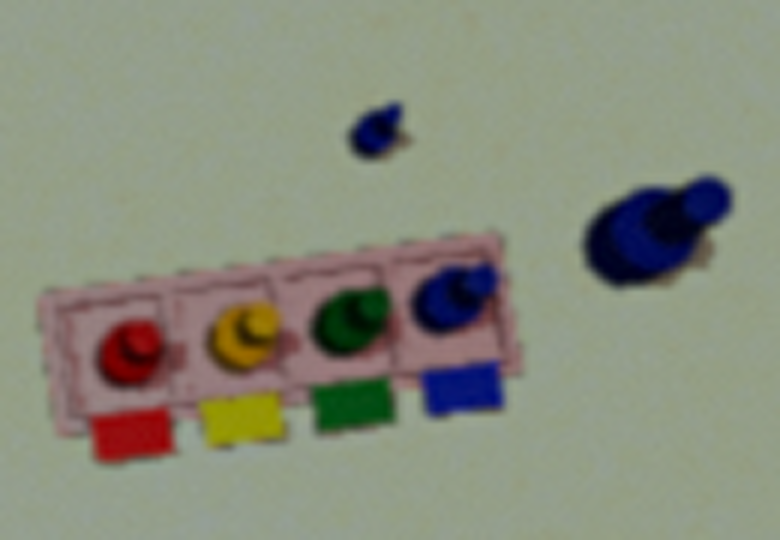

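View pics/c2.png

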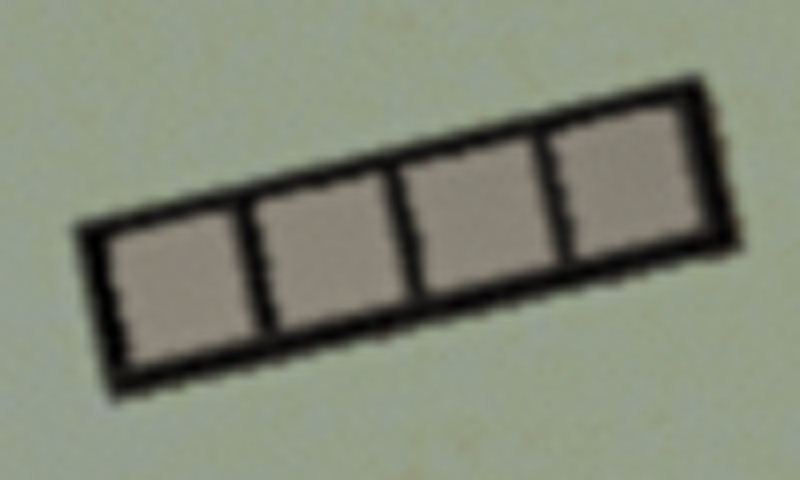

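The crop shows the bottle in the blue-tabbed pot (crop 440,300) with the same body size as its neighbours. It sits between the small one (375,132) and the large one (660,230), so it's the middle-sized one meant. Cap tops are at red (146,335), yellow (264,324), green (374,305) and blue (482,277). The tray's corners are at (78,228), (702,75), (740,250) and (112,398).

```bash
cat > h.py <<'E'
import numpy as np
def ray(cal,u,v,z):
    K,T=cal["intrinsics"],cal["camera_from_world"]
    d=np.linalg.inv(K)@[u,v,1]; d=np.array([d[0],-d[1],-d[2]])
    R,t=T[:3,:3],T[:3,3]; c=-R.T@t; w=R.T@d
    return (c+w*(z-c[2])/w[2])
def proj(cal,P):
    p=cal["camera_from_world"]@np.append(P,1); K=cal["intrinsics"]
    return K[0,0]*p[0]/-p[2]+K[0,2],K[1,1]*p[1]/p[2]+K[1,2]
E
python3 - <<'E'
from plant import robot
from h import *
cal=robot.get_calibration("top"); np.set_printoptions(precision=1,suppress=True)
f=lambda u,v,ox,oy,s,z:ray(cal,ox+(u+.5)/s-.5,oy+(v+.5)/s-.5,z)
c=np.array([f(*p,335,140,6,89) for p in[(146,335),(264,324),(374,305),(482,277)]]);print(c)
d=c[0]-c[3];print(np.degrees(np.arctan2(-d[0],d[1])))
r=np.array([f(*p,335,140,6,8) for p in[(42,292),(497,237),(520,375),(60,435)]]);print("row",r,r.mean(0))
t=np.array([f(*p,180,180,8,24) for p in[(78,228),(702,75),(740,250),(112,398)]]);print("tray",t,t.mean(0))
for t in (t,r):
  e=(t[0]+t[3]-t[1]-t[2])/2; print(np.linalg.norm(e),np.degrees(np.arctan2(-e[0],e[1])))
w=robot.get_calibration("wrist");print(w,robot.get_state()['time'])
E
```

```text
[[ 550.  -156.4   89. ]
 [ 553.8 -205.9   89. ]
 [ 561.  -252.4   89. ]
 [ 572.1 -298.3   89. ]]
8.868252424410763
row [[ 581.4 -119.4    8. ]
 [ 603.3 -327.5    8. ]
 [ 539.8 -334.5    8. ]
 [ 516.3 -125.7    8. ]] [ 560.2 -226.8    8. ]
tray [[532.7 286.7  24. ]
 [580.4  80.4  24. ]
 [521.5  67.9  24. ]
 [476.3 274.1  24. ]] [527.7 177.3  24. ]
211.3997620012803 12.705363575419229
209.73580149327083 6.215950998269223
{'intrinsics': array([[280.3,   0. , 324.6],
       [  0. , 280.3, 201.1],
       [  0. ,   0. ,   1. ]]), 'camera_from_world': array([[   0.3,   -1. ,   -0. , -674. ],
       [   0.9,    0.2,   -0.2,   30.7],
       [   0.2,    0.1,    1. , -390.1],
       [   0. ,    0. ,    0. ,    1. ]])} 0.1
```

```bash
python3 -m inch '[0.5,0.03,0.035,0.01,0,0,10, 0.5,0.06,0.075,0.02,0,0,20, 0.5,0.09,0.11,0.03,0,0,30, 0.5,0.12,0.15,0.04,0,0,40, 0.5,0.15,0.185,0.05,0,0,50, 0.5,0.18,0.22,0.06,0,0,60, 0.5,0.21,0.255,0.07,0,0,70, 0.5,0.24,0.29,0.07,0,0,80]'
python3 -m inch '[0.5,0.04,0.045,0,0,0,1.5, 0.5,0.08,0.095,0,0,0,1.5, 0.5,0.12,0.13,0,0,0,1.5, 0.5,0.12,0.14,0,0,0,1.5, 0.5,0.12,0.14,0,0,0,1.5, 0.5,0.12,0.14,0,0,0,1.5]'
python3 - <<'E'
from plant import robot
import cv2,numpy as np,pickle
cal=robot.get_calibration("wrist");p,d=robot.grab_frame("wrist");cv2.imwrite("pics/w1.png",p[:,:,::-1])
pickle.dump((cal,d),open("pics/w1.pkl","wb"))
s=robot.get_state();print(s['time'],s['ee_pos'],s['ee_rot'],s['opening'],s['joints'])
E
```

```text
time: 1.1
ee_pos: [411.8, -362.0, 301.3]
ee_rot: [[-0.087, 0.996, 0.001], [0.996, 0.087, -0.001], [-0.001, 0.001, -1.0]]
ft_force: [1.2, 0.6, -0.4]
opening: 44.1
grip_force: 0.0
time: 1.85
ee_pos: [529.6, -225.0, 300.4]
ee_rot: [[-0.104, 0.995, -0.001], [0.995, 0.104, -0.001], [-0.001, -0.001, -1.0]]
ft_force: [-0.4, -0.9, -0.1]
opening: 43.8
grip_force: 0.0
1.9 [ 529.6716513  -225.04361907  300.54696729] [[-1.04057896e-01  9.94571037e-01 -6.37309337e-04]
 [ 9.94571008e-01  1.04057411e-01 -7.52284361e-04]
 [-6.81883478e-04 -7.12130517e-04 -9.99999514e-01]] 43.90434508110176 [ 38.95371752  16.84095626 -27.53527109  96.68701814   8.32896927
  68.52274991  15.33603492]
```

View pics/w1.png

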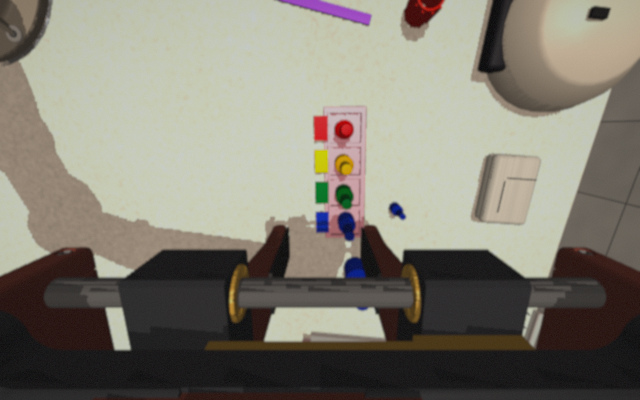

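The wrist view shows the row upright in the picture: red (344,129), yellow (344,164), green (344,195), blue (346,225). The small blue is at (397,211) and the large one at (357,270). I'll measure cap tops from depth.

```bash
cat >> h.py <<'E'
def cloud(cal,d):
    K,T=cal["intrinsics"],cal["camera_from_world"]
    v,u=np.mgrid[:d.shape[0],:d.shape[1]]
    P=np.stack([(u-K[0,2])/K[0,0]*d,-(v-K[1,2])/K[1,1]*d,-d],-1)
    return (P-T[:3,3])@T[:3,:3]
E
python3 - <<'E'
from plant import robot
from h import *
import pickle,cv2
np.set_printoptions(precision=1,suppress=True)
cal,d=pickle.load(open("pics/w1.pkl","rb")); dt=np.load("pics/top0d.npy")
pre=np.array([(550,-156),(554,-206),(561,-252),(572,-298)])
for nm,W,dd in(("wrist",cloud(cal,d),d),("top",cloud(robot.get_calibration("top"),dt),dt)):
  print(nm)
  for q in pre:
    m=(dd>0)&(np.hypot(W[...,0]-q[0],W[...,1]-q[1])<20)&(W[...,2]>82)&(W[...,2]<100)
    m2=(dd>0)&(np.hypot(W[...,0]-q[0],W[...,1]-q[1])<20)&(W[...,2]>55)&(W[...,2]<100)
    print(m.sum(),W[m].mean(0),W[m].min(0),W[m].max(0), W[m2].mean(0))
  if nm=="top":
    m=(dd>0)&(abs(W[...,0]-590)<40)&(abs(W[...,1]+380)<60); print("big",W[m][:,2].max())
a=cv2.imread("pics/w1.png")[95:250,290:420];cv2.imwrite("pics/c3.png",cv2.resize(a,None,fx=3.8,fy=3.8,interpolation=cv2.INTER_CUBIC))
E
```

```text
wrist
108 [ 548.8 -155.8   89. ] [ 542.2 -162.6   86.3] [ 555.4 -148.7   91.3] [ 548.3 -155.8   87.5]
101 [ 555.1 -205.6   88.7] [ 548.4 -213.1   82.7] [ 561.9 -198.7   91.3] [ 554.6 -204.6   84.9]
100 [ 561.1 -252.5   88.4] [ 554.1 -259.6   82.1] [ 568.1 -246.1   90.5] [ 560.5 -251.2   82. ]
96 [ 570.5 -297.7   88.2] [ 563.6 -306.    82.4] [ 577.6 -291.1   90.1] [ 569.9 -296.    80.8]
top
28 [ 549.2 -154.8   89.8] [ 543.  -161.9   84.4] [ 556.4 -148.8   93.9] [ 547.7 -153.9   84.3]
30 [ 555.  -204.4   89.3] [ 548.3 -211.3   82.7] [ 562.7 -197.7   93.3] [ 554.2 -203.3   83.3]
30 [ 561.2 -251.3   89.3] [ 554.5 -257.6   83.6] [ 567.2 -245.    92.2] [ 560.3 -250.1   82.2]
30 [ 570.5 -296.8   89.2] [ 563.8 -303.7   83.2] [ 576.9 -290.6   92.7] [ 569.8 -295.4   81.5]
big 116.91317737966338
```

View pics/c3.png

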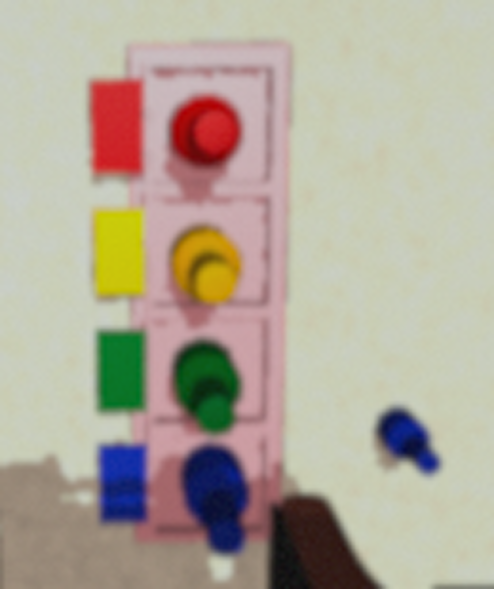

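The crop confirms the small blue (410,440) is clearly smaller than the row's blue (215,490). Wrist and top agree to about 1 mm. Red first.

```bash
python3 -m inch '[0.5,0.0193,0.0575,-0.03,0,0,0, 0.5,0.0193,0.0695,-0.08,0,0,0, 0.5,0.0193,0.0695,-0.13,0,0,0, 0.5,0.0193,0.0695,-0.17,0,0,0, 0.5,0.0193,0.0695,-0.20,0,0,0, 0.5,0.0193,0.0695,-0.22,0,0,0, 0.5,0.0193,0.0695,-0.235,0,0,0, 0.5,0.0193,0.0695,-0.2385,0,0,0]' 15
python3 -m inch '[0.5,0,0,0,0,0,0, 0.9,0,0,0,0,0,0, 0.9,0,0,0,0,0,0, 0.9,0,0,0,0,0,0, 0.9,0,0,0,0,0,0, 0.9,0,0,0,0,0,0]'
```

```text
time: 2.9
ee_pos: [549.9, -153.9, 61.8]
ee_rot: [[-0.107, 0.994, -0.0], [0.994, 0.107, -0.0], [0.0, -0.0, -1.0]]
ft_force: [-0.3, 0.3, -0.1]
opening: 43.9
grip_force: 0.0
time: 3.65
ee_pos: [550.2, -153.6, 62.4]
ee_rot: [[-0.107, 0.994, 0.0], [0.994, 0.107, -0.0], [-0.0, 0.0, -1.0]]
ft_force: [0.3, -0.5, 2.9]
opening: 14.5
grip_force: 15.0
```

```bash
python3 -m inch '[0.9,0,0,0.01,0,0,0, 0.9,0,0,0.03,0,0,0, 0.9,0,0,0.07,0,0,0, 0.9,0,0,0.12,0,0,0, 0.9,0,0.03,0.15,0,0,2, 0.9,0,0.08,0.16,0,0,4, 0.9,-0.005,0.13,0.16,0,0,6, 0.9,-0.01,0.17,0.16,0,0,6.5]'
python3 -m inch '[0.9,0,0.03,0,0,0,0, 0.9,0,0.05,0,0,0,0, 0.9,0,0.05,0,0,0,0, 0.9,0,0.05,0,0,0,0]'
python3 - <<'E'
from plant import robot
import cv2,numpy as np,pickle
cal=robot.get_calibration("wrist");p,d=robot.grab_frame("wrist");cv2.imwrite("pics/w2.png",p[:,:,::-1])
pickle.dump((cal,d),open("pics/w2.pkl","wb"))
E
```

```text
time: 4.65
ee_pos: [540.0, 18.8, 224.0]
ee_rot: [[-0.221, 0.975, 0.002], [0.975, 0.221, 0.0], [-0.0, 0.002, -1.0]]
ft_force: [0.1, -0.3, -0.5]
opening: 15.2
grip_force: 15.0
time: 5.15
ee_pos: [540.2, 65.3, 222.7]
ee_rot: [[-0.218, 0.976, 0.001], [0.976, 0.218, -0.001], [-0.001, 0.0, -1.0]]
ft_force: [-0.1, 0.4, 0.3]
opening: 14.8
grip_force: 15.0
```

View pics/w2.png

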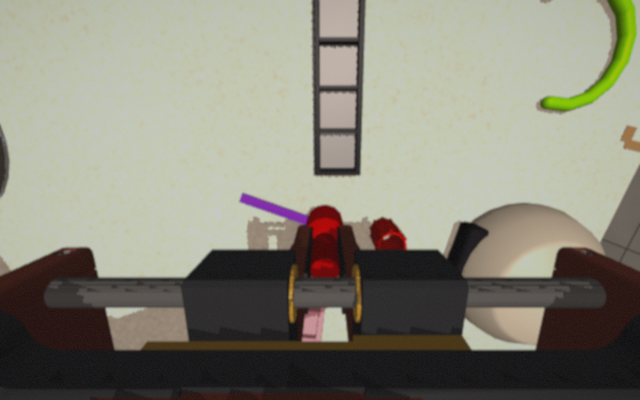

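The tray is upright in the view (columns 315–362), near end at row 174, with dividers near rows 130, 88 and 41. Red is held straight at (325,240).

```bash
python3 - <<'E'
from plant import robot
from h import *
import pickle,cv2
np.set_printoptions(precision=1,suppress=True)
cal,d=pickle.load(open("pics/w2.pkl","rb")); dt=np.load("pics/top0d.npy")
pw=cv2.imread("pics/w2.png");pt=cv2.imread("pics/top0.png")
for nm,W,dd,im in(("wrist",cloud(cal,d),d,pw),("top",cloud(robot.get_calibration("top"),dt),dt,pt)):
  near=(dd>0)&(abs(W[...,0]-528)<75)&(abs(W[...,1]-177)<130)
  m=near&(W[...,2]>19)&(W[...,2]<30)
  if m.sum()>20: print(nm,m.sum(),cv2.minAreaRect(W[m][:,:2].astype(np.float32)))
  # grey floors: not dark, z 4..16
  th=np.radians(12.7);R=np.array([[np.cos(th),-np.sin(th)],[np.sin(th),np.cos(th)]])
  dark=im.max(2)<75
  L=(W[...,:2]-[527.7,177.3])@R   # tray frame
  k=(near&~dark&(W[...,2]>5)&(W[...,2]<16)&(abs(L[...,0])<25)&(abs(L[...,1])<102)).astype(np.uint8)
  n,lab,st,c=cv2.connectedComponentsWithStats(k,connectivity=4)
  for i in range(1,n):
    if st[i,4]>60:
      q=L[lab==i];print(nm,st[i,4],q.min(0),q.max(0),(q.min(0)+q.max(0))/2,np.median(W[lab==i][:,2]))
E
```

```text
wrist 1916 ((531.6527099609375, 174.653564453125), (54.00825500488281, 193.1837615966797), 12.676165580749512)
wrist 1446 [-19.1  59.6] [25.  98.4] [ 2.9 79. ] 10.44106133524935
wrist 1513 [-19.5   7.3] [25.  52.1] [ 2.7 29.7] 10.338542536124702
wrist 1410 [-19.8 -44.5] [25.   0.9] [  2.6 -21.8] 10.272619225158222
wrist 1199 [-19.8 -94.2] [ 25.  -50.5] [  2.6 -72.3] 10.338750216206822
top 442 ((530.0989990234375, 182.6943359375), (55.13018035888672, 208.4266815185547), 12.692208290100098)
top 246 [-17.4 -94. ] [ 24.9 -51.4] [  3.8 -72.7] 10.927802805326799
top 243 [-17.7 -42.4] [24.8 -0.4] [  3.5 -21.4] 11.115736870359141
top 247 [-17.8   8.9] [25.  50.7] [ 3.6 29.8] 11.03118701055545
top 234 [-17.4  61. ] [ 24.9 100.7] [ 3.8 80.8] 11.017130052440837
```

Tray centre is (530,182.2) with yaw 12.7°. Red goes to the pocket at (546.5,109).

```bash
python3 -m inch '[0.9,0.006,0.035,-0.01,0,0,0, 0.9,0.0063,0.0455,-0.05,0,0,0, 0.9,0.0063,0.0455,-0.09,0,0,0, 0.9,0.0063,0.0455,-0.12,0,0,0, 0.9,0.0063,0.0455,-0.14,0,0,0, 0.9,0.0063,0.0455,-0.15,0,0,0, 0.9,0.0063,0.0455,-0.155,0,0,0, 0.9,0.0063,0.0455,-0.1575,0,0,0]'
python3 -m inch '[0.9,0,0,-0.0005,0,0,0, 0.9,0,0,-0.001,0,0,0, 0.9,0,0,-0.001,0,0,0]'
```

```text
time: 6.2
ee_pos: [547.0, 112.0, 65.2]
ee_rot: [[-0.219, 0.976, 0.001], [0.976, 0.219, 0.0], [-0.0, 0.001, -1.0]]
ft_force: [0.2, -0.5, -0.6]
opening: 14.9
grip_force: 15.0
time: 6.58
ee_pos: [546.6, 112.0, 63.9]
ee_rot: [[-0.219, 0.976, 0.0], [0.976, 0.219, 0.0], [-0.0, 0.0, -1.0]]
ft_force: [-0.6, 0.5, -0.5]
opening: 14.5
grip_force: 15.0
```

```bash
python3 -m inch '[0.5,0,0,0,0,0,0, 0.5,0,0,0,0,0,0, 0.5,0,0,0,0,0,0, 0.5,0,0,0.03,0,0,0, 0.5,0,0,0.07,0,0,0, 0.5,0,0,0.1,0,0,0, 0.5,0,-0.04,0.11,0,0,0, 0.5,0,-0.1,0.11,0,0,-3]'
python3 -m inch '[0.5,0.003,-0.06,0,0,0,-3.5, 0.5,0.006,-0.12,0,0,0,-3.5, 0.5,0.0085,-0.18,0,0,0,-3.5, 0.5,0.0085,-0.217,0,0,0,-3.5, 0.5,0.0085,-0.217,0,0,0,-3.5, 0.5,0.0085,-0.217,0,0,0,-3.5]'
python3 - <<'E'
from plant import robot
from h import *
np.set_printoptions(precision=1,suppress=True)
p,d=robot.grab_frame("top");W=cloud(robot.get_calibration("top"),d)
for q in((546,109),):
    m=(d>0)&(np.hypot(W[...,0]-q[0],W[...,1]-q[1])<25)&(W[...,2]>84);print(m.sum(),W[m].mean(0))
E
```

```text
time: 7.58
ee_pos: [547.3, 13.1, 175.2]
ee_rot: [[-0.171, 0.985, 0.003], [0.985, 0.171, 0.001], [0.001, 0.003, -1.0]]
ft_force: [0.5, -1.5, 0.2]
opening: 43.6
grip_force: 0.0
time: 8.32
ee_pos: [554.9, -203.8, 173.6]
ee_rot: [[-0.108, 0.994, -0.0], [0.994, 0.108, 0.001], [0.001, 0.0, -1.0]]
ft_force: [-0.1, 0.9, 0.2]
opening: 43.8
grip_force: 0.0
29 [546.4 109.9  90.3]
```

Red stands centred in its pocket, about 1 mm off. Yellow next.

```bash
python3 -m inch '[0.5,0,-0.001,-0.03,0,0,0, 0.5,0,-0.001,-0.06,0,0,0, 0.5,0,-0.001,-0.09,0,0,0, 0.5,0,-0.001,-0.105,0,0,0, 0.5,0,-0.001,-0.1115,0,0,0, 0.5,0,-0.001,-0.1115,0,0,0]'
python3 -m inch '[0.9,0,0,0,0,0,0, 0.9,0,0,0,0,0,0, 0.9,0,0,0,0,0,0, 0.9,0,0,0,0,0,0, 0.9,0,0,0,0,0,0]'
```

```text
time: 9.12
ee_pos: [555.3, -205.7, 62.6]
ee_rot: [[-0.108, 0.994, 0.0], [0.994, 0.108, 0.0], [-0.0, 0.0, -1.0]]
ft_force: [1.0, 0.7, 0.1]
opening: 44.0
grip_force: 0.0
time: 9.75
ee_pos: [555.0, -206.2, 62.4]
ee_rot: [[-0.107, 0.994, 0.0], [0.994, 0.107, -0.0], [-0.0, 0.0, -1.0]]
ft_force: [-0.4, -0.2, 2.6]
opening: 15.1
grip_force: 15.0
```

```bash
python3 -m inch '[0.9,0,0,0.01,0,0,0, 0.9,0,0,0.03,0,0,0, 0.9,0,0,0.07,0,0,0, 0.9,0,0,0.11,0,0,0, 0.9,-0.002,0.03,0.13,0,0,2, 0.9,-0.005,0.08,0.13,0,0,4, 0.9,-0.01,0.14,0.13,0,0,6, 0.9,-0.014,0.2,0.13,0,0,6.5]'
python3 -m inch '[0.9,-0.002,0.06,0,0,0,0, 0.9,-0.004,0.11,0,0,0,0, 0.9,-0.0055,0.145,0,0,0,0, 0.9,-0.0055,0.1625,0,0,0,0, 0.9,-0.0055,0.1625,0,0,0,0, 0.9,-0.0055,0.1625,0,0,0,0]'
```

```text
time: 10.75
ee_pos: [539.8, -2.9, 192.9]
ee_rot: [[-0.221, 0.975, 0.0], [0.975, 0.221, 0.0], [0.0, 0.0, -1.0]]
ft_force: [0.2, -0.2, -1.2]
opening: 14.6
grip_force: 15.0
time: 11.5
ee_pos: [535.5, 154.6, 192.0]
ee_rot: [[-0.217, 0.976, -0.0], [0.976, 0.217, -0.001], [-0.001, -0.001, -1.0]]
ft_force: [-0.0, -1.7, -0.9]
opening: 14.2
grip_force: 15.0
```

```bash
python3 -m inch '[0.9,0,0.0015,-0.035,0,0,0, 0.9,0,0.0015,-0.07,0,0,0, 0.9,0,0.0015,-0.1,0,0,0, 0.9,0,0.0015,-0.115,0,0,0, 0.9,0,0.0015,-0.122,0,0,0, 0.9,0,0.0015,-0.126,0,0,0, 0.9,0,0.0015,-0.128,0,0,0, 0.9,0,0.0015,-0.128,0,0,0]'
```

```text
time: 12.5
ee_pos: [535.7, 158.1, 64.7]
ee_rot: [[-0.219, 0.976, 0.001], [0.976, 0.219, 0.0], [-0.0, 0.001, -1.0]]
ft_force: [0.1, -0.3, -0.2]
opening: 14.4
grip_force: 15.0
```

```bash
python3 -m inch '[0.9,0,0,-0.0007,0,0,0, 0.9,0,0,-0.0007,0,0,0, 0.5,0,0,-0.0007,0,0,0, 0.5,0,0,-0.0007,0,0,0, 0.5,0,0,-0.0007,0,0,0, 0.5,0,0,0.03,0,0,0, 0.5,0,0,0.07,0,0,0, 0.5,0,0,0.11,0,0,0]'
python3 -m inch '[0.5,0.003,-0.05,0,0,0,0, 0.5,0.006,-0.1,0,0,0,-2, 0.5,0.01,-0.16,0,0,0,-4, 0.5,0.014,-0.22,0,0,0,-6, 0.5,0.018,-0.28,0,0,0,-6.5, 0.5,0.022,-0.34,0,0,0,-6.5, 0.5,0.0255,-0.39,0,0,0,-6.5, 0.5,0.0255,-0.41,0,0,0,-6.5]'
python3 -m inch '[0.5,0,0,0,0,0,0, 0.5,0,0,0,0,0,0]'
python3 - <<'E'
from plant import robot
from h import *
np.set_printoptions(precision=1,suppress=True)
p,d=robot.grab_frame("top");W=cloud(robot.get_calibration("top"),d)
for q in((546,109),(535.5,158)):
    m=(d>0)&(np.hypot(W[...,0]-q[0],W[...,1]-q[1])<25)&(W[...,2]>84);print(m.sum(),W[m].mean(0))
E
```

```text
time: 13.5
ee_pos: [535.2, 158.0, 175.3]
ee_rot: [[-0.219, 0.976, -0.0], [0.976, 0.219, 0.0], [0.0, -0.0, -1.0]]
ft_force: [0.5, 0.2, -0.3]
opening: 44.1
grip_force: 0.0
time: 14.5
ee_pos: [560.2, -255.8, 173.8]
ee_rot: [[-0.103, 0.995, -0.0], [0.995, 0.103, -0.001], [-0.001, -0.001, -1.0]]
ft_force: [-0.2, -0.1, -0.3]
opening: 43.9
grip_force: 0.0
time: 14.75
ee_pos: [561.3, -249.2, 174.3]
ee_rot: [[-0.11, 0.994, 0.0], [0.994, 0.11, 0.001], [0.001, 0.0, -1.0]]
ft_force: [-0.5, 0.2, -0.7]
opening: 43.9
grip_force: 0.0
30 [546.3 109.8  89.8]
31 [534.2 158.3  90. ]
```

Yellow is placed well. Green next.

```bash
python3 -m inch '[0.5,0,0,-0.03,0,0,0, 0.5,0,0,-0.06,0,0,0, 0.5,0,0,-0.09,0,0,0, 0.5,0,0,-0.105,0,0,0, 0.5,0,0,-0.1115,0,0,0, 0.5,0,0,-0.1115,0,0,0]'
python3 -m inch '[0.9,0,0,0,0,0,0, 0.9,0,0,0,0,0,0, 0.9,0,0,0,0,0,0, 0.9,0,0,0,0,0,0, 0.9,0,0,0,0,0,0]'
```

```text
time: 15.55
ee_pos: [561.3, -251.7, 63.1]
ee_rot: [[-0.108, 0.994, 0.001], [0.994, 0.108, -0.0], [-0.0, 0.001, -1.0]]
ft_force: [0.1, 0.4, 0.0]
opening: 44.0
grip_force: 0.0
time: 16.18
ee_pos: [561.0, -252.2, 62.9]
ee_rot: [[-0.107, 0.994, 0.0], [0.994, 0.107, -0.0], [-0.0, 0.0, -1.0]]
ft_force: [0.1, -1.0, 1.8]
opening: 14.5
grip_force: 15.0
```

```bash
python3 -m inch '[0.9,0,0,0.01,0,0,0, 0.9,0,0,0.03,0,0,0, 0.9,0,0,0.07,0,0,0, 0.9,0,0,0.11,0,0,0, 0.9,-0.002,0.03,0.13,0,0,2, 0.9,-0.006,0.08,0.13,0,0,4, 0.9,-0.011,0.14,0.13,0,0,6, 0.9,-0.016,0.2,0.13,0,0,6.5]'
python3 -m inch '[0.9,-0.005,0.06,0,0,0,0, 0.9,-0.01,0.12,0,0,0,0, 0.9,-0.015,0.175,0,0,0,0, 0.9,-0.019,0.22,0,0,0,0, 0.9,-0.0205,0.25,0,0,0,0, 0.9,-0.0205,0.259,0,0,0,0, 0.9,-0.0205,0.259,0,0,0,0, 0.9,-0.0205,0.259,0,0,0,0]'
```

```text
time: 17.18
ee_pos: [544.9, -50.4, 194.4]
ee_rot: [[-0.219, 0.976, 0.002], [0.976, 0.219, -0.0], [-0.001, 0.002, -1.0]]
ft_force: [0.6, 0.1, 0.0]
opening: 15.0
grip_force: 15.0
time: 18.18
ee_pos: [524.9, 205.0, 192.7]
ee_rot: [[-0.217, 0.976, 0.0], [0.976, 0.217, -0.001], [-0.001, -0.0, -1.0]]
ft_force: [0.2, -0.8, -0.6]
opening: 14.5
grip_force: 15.0
```

```bash
python3 -m inch '[0.9,0,0,-0.035,0,0,0, 0.9,0,0,-0.07,0,0,0, 0.9,0,0,-0.1,0,0,0, 0.9,0,0,-0.115,0,0,0, 0.9,0,0,-0.122,0,0,0, 0.9,0,0,-0.126,0,0,0, 0.9,0,0,-0.128,0,0,0, 0.9,0,0,-0.128,0,0,0]'
```

```text
time: 19.18
ee_pos: [524.7, 207.1, 65.2]
ee_rot: [[-0.219, 0.976, 0.001], [0.976, 0.219, 0.0], [0.0, 0.001, -1.0]]
ft_force: [-0.5, -0.2, 0.0]
opening: 14.8
grip_force: 15.0
```

```bash
python3 -m inch '[0.9,0,0,-0.001,0,0,0, 0.9,0,0,-0.001,0,0,0, 0.5,0,0,-0.001,0,0,0, 0.5,0,0,-0.001,0,0,0, 0.5,0,0,-0.001,0,0,0, 0.5,0,0,0.03,0,0,0, 0.5,0,0,0.07,0,0,0, 0.5,0,0,0.11,0,0,0]'
python3 -m inch '[0.5,0.004,-0.05,0,0,0,0, 0.5,0.009,-0.1,0,0,0,-2, 0.5,0.014,-0.16,0,0,0,-4, 0.5,0.02,-0.22,0,0,0,-6, 0.5,0.026,-0.28,0,0,0,-6.5, 0.5,0.032,-0.34,0,0,0,-6.5, 0.5,0.037,-0.4,0,0,0,-6.5, 0.5,0.042,-0.45,0,0,0,-6.5]'
python3 -m inch '[0.5,0.004,-0.04,0,0,0,0, 0.5,0.004,-0.0545,0,0,0,0, 0.5,0.004,-0.0545,0,0,0,0, 0.5,0.004,-0.0545,0,0,0,0, 0.5,0.004,-0.0545,0,0,0,0]'
python3 - <<'E'
from plant import robot
from h import *
np.set_printoptions(precision=1,suppress=True)
p,d=robot.grab_frame("top");W=cloud(robot.get_calibration("top"),d)
for q in((546,109),(535.5,158),(524.5,206.6)):
    m=(d>0)&(np.hypot(W[...,0]-q[0],W[...,1]-q[1])<25)&(W[...,2]>84);print(m.sum(),W[m].mean(0))
E
```

```text
time: 20.18
ee_pos: [524.1, 206.9, 175.7]
ee_rot: [[-0.219, 0.976, -0.001], [0.976, 0.219, -0.0], [0.0, -0.001, -1.0]]
ft_force: [1.2, 0.4, 0.4]
opening: 43.9
grip_force: 0.0
time: 21.18
ee_pos: [566.0, -245.8, 174.6]
ee_rot: [[-0.106, 0.994, -0.0], [0.994, 0.106, -0.0], [-0.0, -0.0, -1.0]]
ft_force: [0.4, 0.2, 0.8]
opening: 44.1
grip_force: 0.0
time: 21.8
ee_pos: [570.8, -295.4, 174.9]
ee_rot: [[-0.11, 0.994, 0.0], [0.994, 0.11, 0.0], [0.0, 0.0, -1.0]]
ft_force: [0.3, 0.1, 0.6]
opening: 43.8
grip_force: 0.0
29 [546.4 110.   90. ]
30 [534.3 158.3  89.7]
31 [523.6 205.5  90.5]
```

```bash
python3 -m inch '[0.5,0,0,-0.03,0,0,0, 0.5,0,0,-0.06,0,0,0, 0.5,0,0,-0.09,0,0,0, 0.5,0,0,-0.105,0,0,0, 0.5,0,0,-0.112,0,0,0, 0.5,0,0,-0.112,0,0,0]'
python3 -m inch '[0.9,0,0,0,0,0,0, 0.9,0,0,0,0,0,0, 0.9,0,0,0,0,0,0, 0.9,0,0,0,0,0,0, 0.9,0,0,0,0,0,0]'
```

```text
time: 22.6
ee_pos: [570.7, -297.5, 63.0]
ee_rot: [[-0.107, 0.994, 0.0], [0.994, 0.107, -0.0], [-0.0, 0.0, -1.0]]
ft_force: [0.1, 0.3, 1.0]
opening: 44.1
grip_force: 0.0
time: 23.22
ee_pos: [570.5, -297.7, 63.0]
ee_rot: [[-0.107, 0.994, 0.0], [0.994, 0.107, -0.0], [-0.0, 0.0, -1.0]]
ft_force: [0.2, 0.1, 2.2]
opening: 14.5
grip_force: 15.0
```

```bash
python3 -m inch '[0.9,0,0,0.01,0,0,0, 0.9,0,0,0.03,0,0,0, 0.9,0,0,0.07,0,0,0, 0.9,0,0,0.11,0,0,0, 0.9,-0.003,0.03,0.13,0,0,2, 0.9,-0.008,0.08,0.13,0,0,4, 0.9,-0.014,0.14,0.13,0,0,6, 0.9,-0.02,0.2,0.13,0,0,6.5]'
python3 -m inch '[0.9,-0.006,0.06,0,0,0,0, 0.9,-0.012,0.12,0,0,0,0, 0.9,-0.018,0.18,0,0,0,0, 0.9,-0.024,0.24,0,0,0,0, 0.9,-0.03,0.29,0,0,0,0, 0.9,-0.034,0.33,0,0,0,0, 0.9,-0.037,0.353,0,0,0,0, 0.9,-0.037,0.353,0,0,0,0]'
python3 -m inch '[0.9,0,0,0,0,0,0, 0.9,0,0,0,0,0,0, 0.9,0,0,0,0,0,0]'
```

```text
time: 24.22
ee_pos: [550.4, -95.8, 194.3]
ee_rot: [[-0.219, 0.976, 0.002], [0.976, 0.219, -0.001], [-0.001, 0.002, -1.0]]
ft_force: [1.3, 0.8, -1.1]
opening: 14.4
grip_force: 15.0
time: 25.22
ee_pos: [512.8, 257.7, 194.0]
ee_rot: [[-0.223, 0.975, 0.001], [0.975, 0.223, 0.001], [0.001, 0.002, -1.0]]
ft_force: [0.2, -1.0, -0.9]
opening: 14.4
grip_force: 15.0
time: 25.6
ee_pos: [513.8, 254.3, 192.7]
ee_rot: [[-0.217, 0.976, 0.0], [0.976, 0.217, -0.0], [-0.0, 0.0, -1.0]]
ft_force: [-0.3, -0.2, -0.7]
opening: 14.7
grip_force: 15.0
```

```bash
python3 -m inch '[0.9,0,0,-0.035,0,0,0, 0.9,0,0,-0.07,0,0,0, 0.9,0,0,-0.1,0,0,0, 0.9,0,0,-0.115,0,0,0, 0.9,0,0,-0.122,0,0,0, 0.9,0,0,-0.126,0,0,0, 0.9,0,0,-0.128,0,0,0, 0.9,0,0,-0.128,0,0,0]'
```

```text
time: 26.6
ee_pos: [513.7, 255.6, 65.2]
ee_rot: [[-0.219, 0.976, 0.001], [0.976, 0.219, 0.0], [0.0, 0.001, -1.0]]
ft_force: [-0.5, -0.0, -0.6]
opening: 14.7
grip_force: 15.0
```

```bash
python3 -m inch '[0.9,0,0,-0.001,0,0,0, 0.9,0,0,-0.001,0,0,0, 0.5,0,0,-0.001,0,0,0, 0.5,0,0,-0.001,0,0,0, 0.5,0,0,-0.001,0,0,0, 0.5,0,0,0.03,0,0,0, 0.5,0,0,0.07,0,0,0, 0.5,0,0,0.13,0,0,0]'
python3 -m inch '[0.5,0,-0.05,0.05,0,0,0, 0.5,0,-0.1,0.08,0,0,0, 0.5,0,-0.16,0.08,0,0,0, 0.5,0,-0.22,0.08,0,0,0, 0.5,0,-0.25,0.08,0,0,0, 0.5,0,-0.25,0.08,0,0,0, 0.5,0,-0.25,0.08,0,0,0]'
python3 - <<'E'
from plant import robot
from h import *
import cv2
np.set_printoptions(precision=1,suppress=True)
p,d=robot.grab_frame("top");W=cloud(robot.get_calibration("top"),d)
for q in((546,109),(535.5,158),(524.5,206.6),(513.5,255.4)):
    m=(d>0)&(np.hypot(W[...,0]-q[0],W[...,1]-q[1])<25)&(W[...,2]>84);print(m.sum(),W[m].mean(0))
a=p[150:250,160:300,::-1];cv2.imwrite("pics/end.png",cv2.resize(a,None,fx=5,fy=5,interpolation=cv2.INTER_CUBIC))
E
```

```text
time: 27.6
ee_pos: [512.4, 254.6, 194.6]
ee_rot: [[-0.219, 0.976, -0.003], [0.976, 0.219, -0.001], [-0.001, -0.003, -1.0]]
ft_force: [1.2, -0.0, 0.1]
opening: 43.9
grip_force: 0.0
time: 28.48
ee_pos: [513.3, 6.7, 274.8]
ee_rot: [[-0.22, 0.975, 0.0], [0.975, 0.22, 0.001], [0.001, 0.0, -1.0]]
ft_force: [-0.8, -1.1, 0.1]
opening: 44.0
grip_force: 0.0
0 [nan nan nan]
20 [533.7 160.4  91.5]
31 [523.4 205.6  90.6]
32 [512.8 254.3  89.9]<stdin>:7: RuntimeWarning: Mean of empty slice.
  ret = um.true_divide(
```

View pics/end.png

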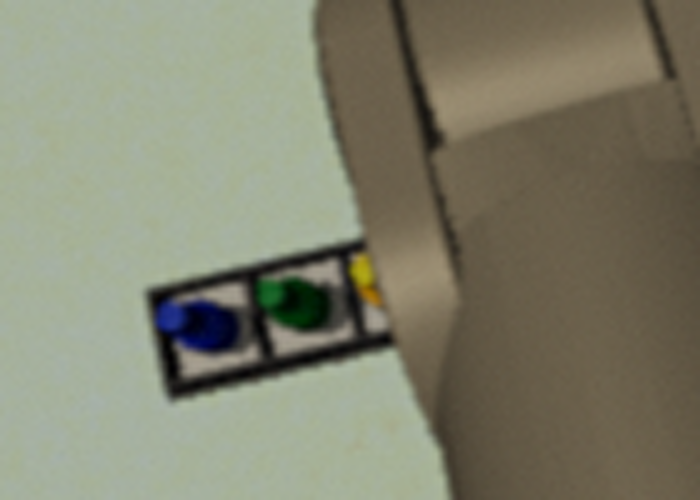

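The crop shows blue (200,322), green (295,300) and yellow (368,280) upright in their pockets, with red hidden by the arm. I'll move the arm clear and look once more.

```bash
python3 -m inch '[0.5,0,-0.05,0,0,0,0, 0.5,0,-0.1,0,0,0,0, 0.5,0,-0.15,0,0,0,0, 0.5,0,-0.2,0,0,0,0, 0.5,0,-0.2,0,0,0,0, 0.5,0,-0.2,0,0,0,0, 0.5,0,-0.2,0,0,0,0]'
python3 - <<'E'
from plant import robot
from h import *
import cv2
np.set_printoptions(precision=1,suppress=True)
p,d=robot.grab_frame("top");W=cloud(robot.get_calibration("top"),d)
for q in((546,109),(535.5,158),(524.5,206.6),(513.5,255.4)):
    m=(d>0)&(np.hypot(W[...,0]-q[0],W[...,1]-q[1])<25)&(W[...,2]>84);print(m.sum(),W[m].mean(0))
a=p[150:250,160:300,::-1];cv2.imwrite("pics/end2.png",cv2.resize(a,None,fx=5,fy=5,interpolation=cv2.INTER_CUBIC))
E
```

```text
time: 29.4
ee_pos: [513.9, -192.2, 274.8]
ee_rot: [[-0.223, 0.975, 0.0], [0.975, 0.223, 0.001], [0.001, 0.0, -1.0]]
ft_force: [-0.0, -0.8, -0.7]
opening: 43.6
grip_force: 0.0
28 [546.1 109.6  90.9]
30 [534.3 158.3  90.7]
29 [523.8 205.7  90.1]
33 [512.9 253.7  90.3]
```

View pics/end2.png

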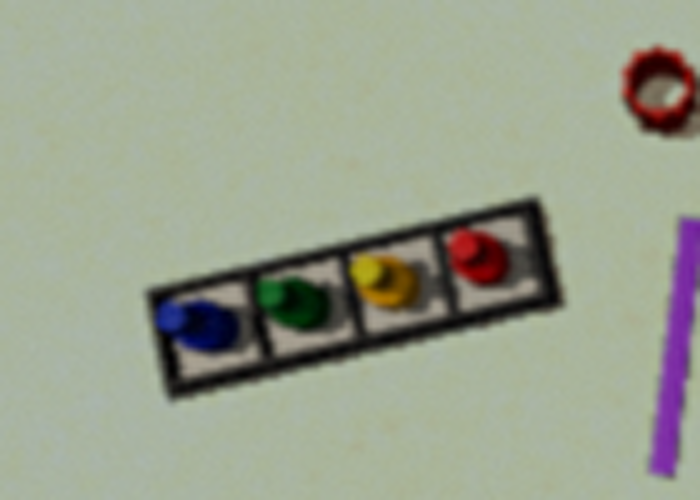

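All four stand upright, each near its pocket centre: blue (205,325), green (300,302), yellow (390,282), red (482,258). The order is reversed, with red at the right end. Handing in.

```bash
python3 -c "
from plant import robot
print(robot.close_job())"
```

```text
the job is handed in; nothing more can be done
None
```

I moved all four bottles into the black tray in reverse order and handed the job in at about 29 s. At the last look each stood upright within about 2 mm of its pocket centre; no verdict came back.

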